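# Fit the dome chuck on the splined spindle of the tilting fettling stand

## Task

Get the tilting stand ready for fettling the cast domes: pick up the dome chuck (ribbed black post with a cork crown) and push its toothed sleeve onto the stand's leaning six-tooth spindle, rocking it about the spindle until the teeth mesh and it sits fully home on the collar, then let go of it. Do not push the stand's head out of its tilt, and leave the domes and the slip jar where they are.

Things in the scene. Friction and masses are not known exactly. Their poses are not given: they have to be found in the camera images.
- chuck: The dome chuck: one loose rigid part, 127 mm tall, 0.34 to 0.55 kg, standing upright on its sleeve. Origin: centre of its underside; z up along its axis. From the underside: dark steel sleeve 65 mm across to 54 mm; dark green hand ring 96 mm across to 62 mm; grey boss 48 mm across to 66 mm; ribbed black post to 112 mm; rounded cork crown to 127 mm.
- chuck_post (a point): Middle of the chuck's round ribbed black post, 42 mm across, on the axis 90 mm above its underside; axes as the chuck's. The place to grip it, at any angle round the axis.
- bore (a point): On the chuck's axis, 5 mm inside the mouth of its sleeve, where its inner teeth begin; axes as the chuck's. The bore opens at the underside, 47 mm across, 54 mm deep. Six inward teeth, 8 mm wide, every 60 degrees (one towards +x), run from here to the bottom of the bore and leave a clear round hole 36 mm across.
- stand: The fettling stand, dark green cast iron, bolted down: a round foot 170 mm across and a yoke, 135 mm across with its black clamp knob. Origin: centre of its underside on the bench, z up. Its head tilts about a level line along the stand's y axis, 85 mm above the bench, and leans to the stand's -x side, turned roughly towards the robot.
- head: The stand's tilting head, clamped at a lean of 25 to 39 degrees from vertical. Origin on the tilt line; z along the spindle's axis, outwards. The spindle's angle about this axis, so where its teeth stand, differs each time and is not reported; its brake (short lever with red ball on the far side, 70 mm off the axis) holds it against 2 N m.
- seat (a point): Centre of the upper face of the spindle's collar (dark steel disc, 74 mm across), on the spindle's axis, 55 mm along z from the head's origin; axes as the head's. Fully home, the chuck's underside rests here. Unmeshed, the chuck stands on the ends of the spindle's teeth with its underside 25 mm above, and needs a turn of at most 30 degrees, either way, under a push of 5 to 10 N.
- nose (a point): Tip of the spindle, on its axis, 50 mm above the collar; axes as the head's. Six outward teeth, 9 mm wide, 44 mm across their tops, on a 34 mm core, end 30 mm above the collar; then a plain 34 mm pilot to 36 mm and a nose tapering to 14 mm at the tip. Teeth mesh when each stands midway between two of the other part, within 4 degrees either way.
- dome_front: Hollow cast dome of white plaster with labyrinth ridges, 100 mm across, 53 mm high, loose, lying mouth down near the front edge of the bench. Origin: centre of its underside. A bystander.
- slip_jar: White jar with a blue screw lid, 65 mm across, 92 mm high, loose, standing behind the chuck. Origin: centre of its underside. A bystander.
There are look-alikes about, which are no part of the job. Leave any red look-alike of the chuck alone.

How it is judged:
By the outcome, as a careful person would: the job done as asked, in the order asked, and still so for the second after the job is handed in, with the robot touching nothing.
It also fails if it takes over 54 s, if anything falls off the work surface, if the arm or the gripper's body presses on something with over 40 N, if the wrist force passes 120 N, or if a joint passes its speed limit or range.

## Robot

A 6-joint arm with a two-finger parallel gripper is mounted at the origin on a cart in front of the work surface, level with it; the furniture and walls round the work are solid. World frame = base frame: x ahead of the robot, y to its left, z up, the work surface at z = 0. Lengths are in mm, angles in degrees, forces in N, time in s.
With the tool pointing down it reaches from about 350 to 850 mm from the base axis. Payload 8.1 kg.
Tool frame: the origin (TCP) lies midway between the tips of the shut fingers; the grasp point (between the pads) lies 19 mm behind it (r.pinch_z is the distance from the TCP to the grasp point, in mm); z points along the fingers, y is the line along which they close (so a half turn about z gives the same grasp; the last joint's range is limited). The gripper opens to 85 mm and grips with 20 to 120 N. Pads are 22 mm wide; open, the fingers measure 114 mm over their backs; the gripper's body (76 mm by 85 mm) begins 54 mm behind the grasp point. The pads swing forward as they close: fully open they stand 13 mm farther back than shut.
Start: joints at [60.711, 7.471, 85.268, -0, 87.261, -4.893], TCP at [247.809, 546.439, 231.292] pointing down, gripper open.
Joint ranges: [-169.43, 169.43], [-51.17, 129.36], [1.28, 143.12], [-76.62, 256.62], [0, 156.53], [-152.29, 152.29]. Speed limits (degrees/s): [136.94, 136.94, 159.86, 180, 180, 180].

## Interface

Orientations are given as [roll, pitch, yaw] about the fixed x, y, z axes, in that order (R = Rz(yaw) Ry(pitch) Rx(roll)).
In Python, from bench import sensors, optics, job, r gives the robot as it stands.
- The arm moves only by the tool play_rows, never from a script. Its argument "motion" is a list that holds one entry, the list of rows, each a list of 6 numbers: the shift along the tool's x, y, z in cm, then the turn, a rotation vector about the tool's x, y, z in degrees. In form: [[[x, y, z, ax, ay, az], ...]]. A call has 1 to 5 rows; each row is the pose to reach, as a shift and turn from the pose commanded when the call began, along the tool's axes at that moment; what a row does not reach only later rows make up. A row lasts 1/10 s, in which the tool goes at most 50 mm and 8.59 degrees, less where a joint would pass 70% of its speed; a pose out of reach is approached as far as the arm can. A call with a gripper value outside its range is refused whole. "jaw" is the opening, from 0 (shut) to 1 (fully open), set as the call begins (left out, the last holds). The fingers move at their own pace and stop on an object; "squeeze" is the grip in N (left out, the last holds). Time passes only in rows, so rows that repeat a pose let the fingers close. It gives the time, the measured TCP pose, the force, the opening and the grip force at its end, in the units of the state.
- sensors.sense(): the state, without advancing time (a new reading comes with each control period).
- optics.snapshot(name): name is "scene" or "top" or "wrist"; returns a dict with "pixels" (384x512x3 uint8, red, green, blue), "mtx" (3x3 intrinsics, pixels), "R" (3x3) and "t" (3): a world point X has camera coordinates R X + t; the wrist camera has in their place "T_tool_cam" (4x4, takes a point from camera to tool coordinates, whose origin is the TCP and whose axes are the flange's). Camera axes: x right, y down, z forward; pixel columns grow to the right and rows downward; lengths in mm; the calibration is good to about 2 mm. A picture is of the moment at which its call begins: read the wrist's pose just before it. There is no depth.
- job.hand_in(): hands the job in; it is judged then, once.
The state is a dict: "time": time; "joint_pos": joint angles; "qd": joint speeds; "joint_efforts": joint torques, N m; "tool_pos": TCP position; "tcp_rot": TCP orientation; "ft_force": force on the tool from outside, world axes, zero at the start; "wrist_torque": the same for the moment, N m; "finger_gap": finger opening in mm; "grip_force": force on a finger pad.
Only numpy, scipy, OpenCV 4.12 (cv2) and the standard library are available. Lean on these libraries where they do the work, as an engineer would, in place of code of your own. Each camera call takes 0.05 s, during which the arm holds its last target. There are 200 camera calls.

## Working session

There is one attempt and no reset: what is moved stays moved. The work goes in short steps, Python scripts to look and compute and a tool call to move; the robot and the scene stay as the last step left them, time stands still between calls to the robot, and variables do not carry over. Pictures are saved under pics/ and viewed, at most 10 in all, crops included, and the job is handed in when it is done.

Besides the shell and the picture viewer there is one more tool, called after ">>>" by a JSON object that holds its "api" and its "payload". play_rows: Moves the arm, as the interface text tells. Its arguments: {"type":"object","properties":{"motion":{"type":"array","items":{"type":"array","items":{"type":"array","items":{"type":"number"}}}},"jaw":{"type":"number"},"squeeze":{"type":"number"}},"required":["motion"]}

```bash
mkdir -p pics; ls; python3 - <<'E'
from bench import sensors, optics, job, r
import cv2,numpy as np
print(sensors.sense())
a=[]
for n in("scene","top"):
    s=optics.snapshot(n); np.savez('pics/'+n,**{k:s[k] for k in('pixels','mtx','R','t')}); a.append(s['pixels'])
    print(n,s['mtx'],s['R'],s['t'])
    cv2.imwrite(f'pics/{n}1.png',cv2.resize(s['pixels'][:,:,::-1],(800,600),interpolation=cv2.INTER_CUBIC))
print(optics.snapshot('wrist')['T_tool_cam'])
E
```

```text
pics
{'time': 0.0, 'joint_pos': array([ 6.07107364e+01,  7.51581602e+00,  8.53294677e+01,  4.93112557e-04,
        8.72613408e+01, -4.89105734e+00]), 'qd': array([-0.04995456, -0.02094324, -0.01954011, -0.04381387, -0.0246384 ,
       -0.06880706]), 'joint_efforts': array([ 8.92659482e-04, -5.69410551e+01, -5.00543690e+01, -1.96000656e-04,
        1.53724087e-02,  1.02656716e-05]), 'tool_pos': array([247.53326976, 545.9558485 , 230.23524538]), 'tcp_rot': array([-1.79893806e+02, -9.58165771e-03,  1.55601761e+02]), 'ft_force': array([ 0.10789149, -0.27862671,  0.35945354]), 'wrist_torque': array([-0.01855714,  0.01961397,  0.01275295]), 'grip_force': 0.0, 'finger_gap': 85.24784661086642}
scene [[433.028454     0.         255.89645131]
 [  0.         433.028454   188.72823399]
 [  0.           0.           1.        ]] [[ 0.8998447  -0.43585875  0.01751213]
 [-0.29847684 -0.64449851 -0.70394123]
 [ 0.31810548  0.62821081 -0.7100423 ]] [-385.21835148  349.52578039  783.46357231]
top [[369.75909256   0.         247.29436791]
 [  0.         369.75909256 188.49920321]
 [  0.           0.           1.        ]] [[-0.00632847 -0.99977324  0.0203327 ]
 [-0.99356013  0.00398623 -0.11323593]
 [ 0.1131292  -0.02091837 -0.99336006]] [164.75858556 543.02759665 944.72866411]
[[-6.42092456e-04 -9.44361586e-01 -3.28908472e-01  8.49672328e+01]
 [ 9.99999747e-01 -7.06534952e-04  7.64108449e-05  6.93954206e-01]
 [-3.04544798e-04 -3.28908340e-01  9.44361801e-01 -1.42879141e+02]
 [ 0.00000000e+00  0.00000000e+00  0.00000000e+00  1.00000000e+00]]
```

View pics/scene1.png

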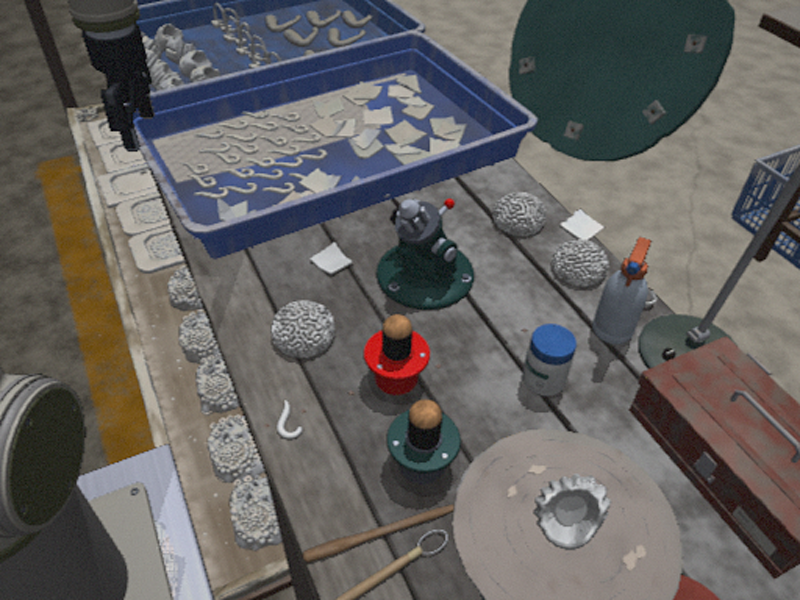

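View pics/top1.png

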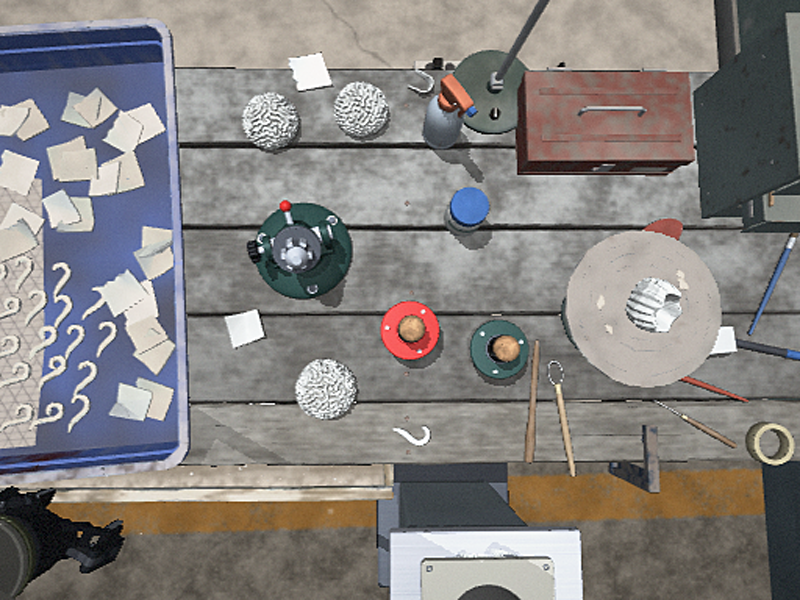

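Candidates for the chuck: green-ringed part at scene(425,440)/top(500,348) and red one at scene(397,355)/top(411,330). The green ring with black post and cork fits; red is the look-alike. The stand is at top(303,250), nose at about top(297,255)/scene(412,212). I'll measure and confirm in one crop.

```bash
cat > h.py <<'E'
import numpy as np,cv2
from scipy.spatial.transform import Rotation as Ro
def load(n): return dict(np.load(f'pics/{n}.npz'))
def ray(s,uv):
    d=s['R'].T@np.linalg.inv(s['mtx'])@np.array([uv[0],uv[1],1.]); c=-s['R'].T@s['t']; return c,d/np.linalg.norm(d)
def plane(s,uv,z):
    c,d=ray(s,uv); return c+d*(z-c[2])/d[2]
def tri(pairs):
    A=0;b=0
    for s,uv in pairs:
        c,d=ray(s,uv);P=np.eye(3)-np.outer(d,d);A=A+P;b=b+P@c
    X=np.linalg.solve(A,b); return X,[np.linalg.norm(np.cross(X-ray(s,uv)[0],ray(s,uv)[1])) for s,uv in pairs]
def proj(s,X):
    p=s['mtx']@(s['R']@np.asarray(X,float)+s['t']); return p[:2]/p[2]
def blobs(m,amin=30):
    n,l,st,c=cv2.connectedComponentsWithStats(m.astype(np.uint8)); return [(i,st[i,4],c[i].round(1),st[i,:4]) for i in range(1,n) if st[i,4]>=amin],l
def wristcam(s,st):
    Rt=Ro.from_euler('xyz',st['tcp_rot'],degrees=True).as_matrix()
    T=np.eye(4);T[:3,:3]=Rt;T[:3,3]=st['tool_pos'];W=np.linalg.inv(T@s['T_tool_cam'])
    return dict(pixels=s['pixels'],mtx=s['mtx'],R=W[:3,:3],t=W[:3,3])
E
python3 - <<'E'
from h import *
for n in('scene','top'):
    s=load(n);p=s['pixels'];hsv=cv2.cvtColor(p,cv2.COLOR_RGB2HSV);H,S,V=cv2.split(hsv)
    g=(H>65)&(H<100)&(S>70)&(V<130)
    g=cv2.morphologyEx(g.astype(np.uint8),cv2.MORPH_CLOSE,np.ones((3,3)))
    print(n,'green');bl,l=blobs(g,80)
    for b in bl:
        c,_=cv2.findContours((l==b[0]).astype(np.uint8),0,2);c=max(c,key=len);e=cv2.fitEllipse(cv2.convexHull(c)) 
        print(b[1:],np.round(e[0],1),np.round(e[1],1),'z62',plane(s,e[0],62).round(),'z10',plane(s,e[0],10).round())
    k=(H<18)&(S>90)&(V>110)
    print('cork/red')
    for b in blobs(k&(H>6),30)[0]: print(b[1:],plane(s,b[2],120).round())
    rr=((H<4)|(H>174))&(S>180)&(V>150)
    for b in blobs(rr,8)[0]: print('red',b[1:])
a=load('scene')['pixels'][120:310,235:310];b=load('top')['pixels'][115:240,155:345]
f=lambda x,w,h:cv2.resize(x[:,:,::-1],(w,h),interpolation=cv2.INTER_CUBIC)
cv2.imwrite('pics/c1.png',np.hstack([f(a,237,600),np.vstack([f(b,560,368),np.zeros((232,560,3),np.uint8)])]))
E
```

```text
scene green
(np.int32(11231), array([394.3,  43.7]), array([326,   0, 144, 103], dtype=int32)) [397.   28.2] [128.9 158.8] z62 [1418.  787.   62.] z10 [1503.  872.   10.]
(np.int32(1995), array([271.5, 175.4]), array([241, 143,  62,  55], dtype=int32)) [272.5 171.2] [54.5 61.1] z62 [602. 265.  62.] z10 [630. 314.  10.]
(np.int32(929), array([270.7, 285.1]), array([248, 262,  47,  41], dtype=int32)) [270.8 281.3] [41.2 46.2] z62 [450. -22.  62.] z10 [467.   7.  10.]
cork/red
(np.int32(167), array([409. , 161.5]), array([399, 152,  18,  22], dtype=int32)) [886. 103. 120.]
(np.int32(173), array([253.9, 207.3]), array([245, 201,  18,  13], dtype=int32)) [482. 126. 120.]
(np.int32(235), array([272.1, 263.2]), array([263, 256,  19,  17], dtype=int32)) [451. -19. 120.]
(np.int32(37), array([217.5, 346.9]), array([211, 344,  13,   6], dtype=int32)) [ 294. -128.  120.]
red (np.int32(10), array([287.5, 128.2]), array([286, 127,   4,   3], dtype=int32))
red (np.int32(522), array([254.2, 227.8]), array([233, 212,  42,  30], dtype=int32))
top green
(np.int32(1923), array([195.7, 161.4]), array([1
[... 384 characters left out ...]
175. 719.  10.]
cork/red
(np.int32(189), array([292.6,  58.2]), array([282,  47,  21,  24], dtype=int32)) [860.  49. 120.]
(np.int32(33), array([283.6,  63.9]), array([281,  59,   8,   9], dtype=int32)) [845.  72. 120.]
(np.int32(187), array([263.1, 209.9]), array([256, 202,  16,  16], dtype=int32)) [482. 127. 120.]
(np.int32(209), array([323.9, 222.4]), array([316, 215,  17,  16], dtype=int32)) [452. -17. 120.]
(np.int32(4163), array([407.2, 317.2]), array([325, 300, 164,  34], dtype=int32)) [ 232. -205.  120.]
(np.int32(3335), array([141.9, 329.4]), array([ 30, 320, 211,  22], dtype=int32)) [212. 406. 120.]
red (np.int32(28), array([181.8, 131.2]), array([179, 129,   7,   6], dtype=int32))
```

View pics/c1.png

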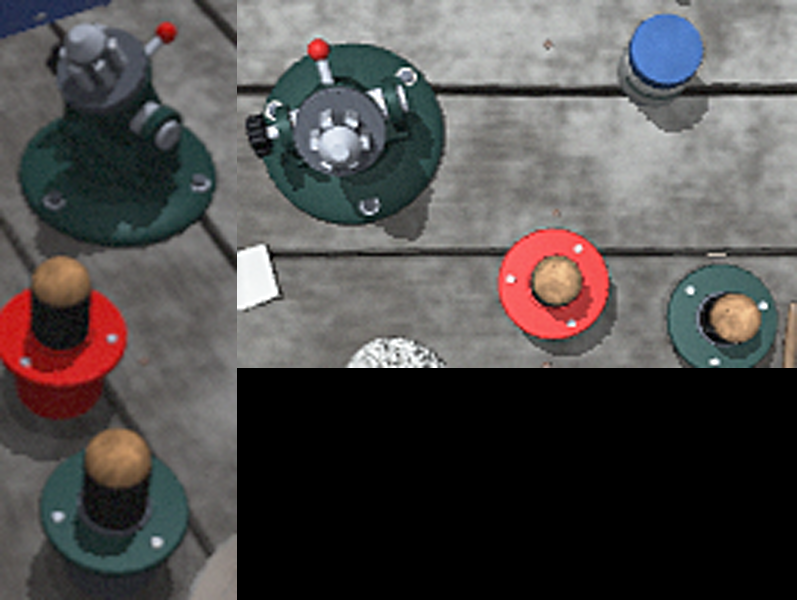

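Crop: the green-ringed chuck with black post and cork crown is at crop (118,500)/(720,320). The red one is the look-alike. The stand's spindle nose is at crop (88,42)/(340,140), with its lever ball behind.

```bash
python3 - <<'E'
from h import *
S,T=load('scene'),load('top')
X,e=tri([(S,(262.8,133.3)),(T,(189.9,162.6))]);print('nose',X.round(),np.round(e,1))
B,e=tri([(S,(287.5,128.2)),(T,(181.8,131.2))]);print('ball',B.round(),np.round(e,1))
# foot rim: green pixels, fit circle on bench using outer contour
for n,s in(('s',S),('t',T)):
    H,Sa,V=cv2.split(cv2.cvtColor(s['pixels'],cv2.COLOR_RGB2HSV));g=(H>65)&(H<100)&(Sa>70)&(V<130)
    bl,l=blobs(g,800)
    for b in bl:
        if b[1]>3000 or b[1]<1500: continue
        c,_=cv2.findContours((l==b[0]).astype(np.uint8),0,1);P=np.array([plane(s,q[0],8)[:2] for q in max(c,key=len)])
        # robust circle R=85
        from scipy.optimize import least_squares
        for q0 in [P.mean(0)]:
            f=least_squares(lambda p:np.hypot(*(P-p).T)-85,q0,loss='cauchy',f_scale=2)
        rr=np.hypot(*(P-f.x).T)-85;print(n,'foot',f.x.round(1),(abs(rr)<4).mean().round(2))
        F=f.x
h=np.array([*F,85]);
a=X-h;print('axis',a.round(),np.linalg.norm(a).round(),'lean',np.degrees(np.arctan2(np.hypot(*a[:2]),a[2])),'az',np.degrees(np.arctan2(a[1],a[0])))
w=__import__('bench').optics.snapshot('wrist');print(w['mtx'][0,0])
E
```

```text
nose [587. 295. 166.] [0.9 0.9]
ball [669. 318. 139.] [0.1 0.1]
s foot [625.2 305.2] 0.44
t foot [624.9 304.7] 0.34
axis [-38. -10.  81.] 90.0 lean 25.598354722695657 az -165.8151027959718
340.669690257794
```

```bash
cat >> h.py <<'E'
def target(a,p,xd):
    a=a/np.linalg.norm(a);z=-a;x=xd-z*(xd@z);x/=np.linalg.norm(x);return np.c_[x,np.cross(z,x),z],np.array(p,float)
def rel(st,Rt,pt):
    R0=Ro.from_euler('xyz',st['tcp_rot'],degrees=True).as_matrix()
    return np.r_[R0.T@(pt-st['tool_pos'])/10,Ro.from_matrix(R0.T@Rt).as_rotvec(degrees=True)].round(2)
def axis(lean,az):
    l,z=np.radians([lean,az]);return np.array([np.sin(l)*np.cos(z),np.sin(l)*np.sin(z),np.cos(l)])
E
python3 - <<'E'
from h import *
from bench import sensors
a=axis(30,-164);R,p=target(a,np.array([625,305,85])+175*a,np.array([-.276,.961,0]))
print(p,rel(sensors.sense(),R,p))
E
```

```text
[540.88960161 280.88173137 236.55444566] [-37.66 -12.05  -0.58 -28.15 -12.96  48.42]
```

>>> {"api": "play_rows", "payload": {"motion": [[[-37.7, -12, -0.5, -28, -13, 48.4], [-37.7, -12, -0.5, -28, -13, 48.4], [-37.7, -12, -0.5, -28, -13, 48.4], [-37.7, -12, -0.5, -28, -13, 48.4], [-37.7, -12, -0.5, -28, -13, 48.4]]], "jaw": 1}}

```text
time: 0.7
tool_pos: [434.7, 377.4, 234.8]
tcp_rot: [157.2, 2.5, 118.1]
ft_force: [0.2, -0.2, 1.1]
finger_gap: 86.0
grip_force: 0.0
```

```bash
cat > go.py <<'E'
from h import *
from bench import sensors
import sys
a=axis(30,-164);R,p=target(a,np.array([625,305,85])+175*a,np.array([-.276,.961,0]))
print(rel(sensors.sense(),R,p))
E
python3 go.py
```

```text
[-13.51   4.29   2.25  -6.91  -3.16  11.91]
```

>>> {"api": "play_rows", "payload": {"motion": [[[-13.5, 4.3, 2.2, -6.9, -3.2, 11.9], [-13.5, 4.3, 2.2, -6.9, -3.2, 11.9], [-13.5, 4.3, 2.2, -6.9, -3.2, 11.9], [-13.5, 4.3, 2.2, -6.9, -3.2, 11.9], [-13.5, 4.3, 2.2, -6.9, -3.2, 11.9]]]}}

```text
time: 1.2
tool_pos: [540.4, 281.9, 236.4]
tcp_rot: [150.2, 0.1, 106.1]
ft_force: [0.7, 0.3, 0.4]
finger_gap: 85.3
grip_force: 0.0
```

```bash
cat > wshot.py <<'E'
from h import *
from bench import sensors,optics
import sys
st=sensors.sense();s=optics.snapshot('wrist');w=wristcam(s,st);n=sys.argv[1];np.savez(f'pics/{n}',**w)
print(st['tool_pos'],st['tcp_rot'],st['joint_pos'].round(1),st['time'])
cv2.imwrite(f'pics/{n}.png',cv2.resize(s['pixels'][:,:,::-1],(800,600),interpolation=cv2.INTER_CUBIC))
E
python3 wshot.py w1;python3 go.py
```

```text
[540.38163947 281.92972864 236.37383896] [1.50243375e+02 1.23377237e-01 1.06142013e+02] [ 25.6 -18.  113.7  -5.8  55.1  11.5] 1.2
[-0.23  0.06  0.01 -0.25 -0.02  0.25]
```

View pics/w1.png

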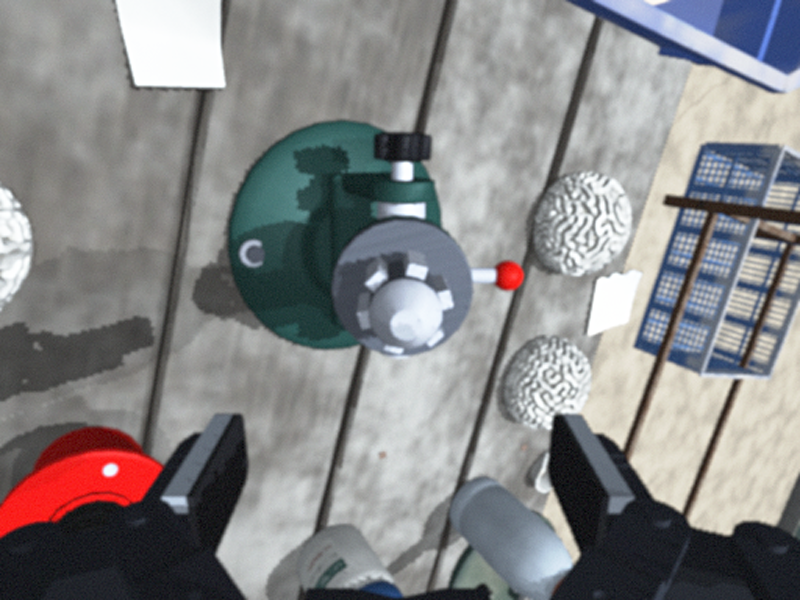

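Wrist view: collar disc centred at (403,287), tip face at (404,327), knob at (403,145), lever ball at (510,275). All of it fits the stand.

```bash
python3 - <<'E'
from h import *
from scipy.optimize import least_squares
W,S,T=load('w1'),load('scene'),load('top')
obs=[(W,(403,286.5),55,.5),(W,(404,327),105,.5),(W,(406,311),91,1),(S,(262.8*1.5625,133.3*1.5625),97,3),(T,(189.9*1.5625,162.6*1.5625),97,3)]
def f(p,full=False):
    h=np.array([p[0],p[1],85]);a=axis(p[2],p[3]);r=[]
    for s,uv,L,sg in obs: r+=list((proj(s,h+L*a)-np.array(uv)*.64)/sg)
    return np.r_[r,(p[0]-625)/1.5,(p[1]-305)/1.5]
o=least_squares(f,[625,305,30,-164]);print(o.x.round(2));print(f(o.x).round(1))
J=np.linalg.inv(o.jac.T@o.jac);print(np.sqrt(np.diag(J)).round(2))
h=np.array([*o.x[:2],85]);a=axis(*o.x[2:]);print('ball check',proj(W,h)/.64, 'seat',h+55*a,'tip',h+105*a)
B=np.array([669,318,139]);print('ball off axis',np.linalg.norm(np.cross(B-h,a)),(B-h)@a)
E
```

```text
[ 625.43  311.97   29.44 -160.82]
[-0.4  2.3  0.8 -1.7 -1.3  1.8 -0.8 -0.2 -0.3  1.   0.3  4.6]
[0.88 0.81 0.5  1.11]
ball check [401.19601733 259.56688856] seat [599.89836482 303.08298052 132.89576669] tip [576.68370042 295.00783987 176.43737278]
ball off axis 64.68020758374902 25.82319643359164
```

```bash
python3 - <<'E'
from h import *
W,S,T=load('w1'),load('scene'),load('top')
print('ball S+T in W',proj(W,[669,318,139])/.64, 'seen 510,275')
for y in(305,312):
    P=np.array([proj(W,[625+85*np.cos(t),y+85*np.sin(t),8])/.64 for t in np.linspace(0,6.28,90)]);print(y,'foot ext',P.min(0),P.max(0),'seen left 229 top120 bottom348')
hsv=cv2.cvtColor(W['pixels'],cv2.COLOR_RGB2HSV)
for n in('scene','top','w1'):
    s=load(n);p=s['pixels'].astype(int);H,Sa,V=cv2.split(cv2.cvtColor(s['pixels'],cv2.COLOR_RGB2HSV))
    b=(H>100)&(H<118)&(Sa>150)
    wd=[x[1:] for x in blobs(((H<4)|(H>174))&(Sa>170)&(V>110),8)[0]];print(n,'red',wd)
    k=(V<38);print('black',[x[1:] for x in blobs(k,15)[0] if (n,)and((n=='top' and 150<x[2][0]<200 and 140<x[2][1]<180)or(n=='scene' and 235<x[2][0]<290 and 110<x[2][1]<170)or(n=='w1' and x[2][1]<150))])
E
```

```text
ball S+T in W [513.98583193 281.14384691] seen 510,275
305 foot ext [227.51641839 124.07844123] [441.48539168 354.58050357] seen left 229 top120 bottom348
312 foot ext [229.47161763 113.6395095 ] [443.71598067 346.07733395] seen left 229 top120 bottom348
scene red [(np.int32(20), array([287.2, 129. ]), array([285, 127,   6,   5], dtype=int32)), (np.int32(659), array([253.5, 228.5]), array([233, 212,  42,  31], dtype=int32))]
black [(np.int32(16), array([251.6, 138.6]), array([250, 135,   4,   8], dtype=int32)), (np.int32(678), array([272.8, 167.8]), array([252, 146,  40,  39], dtype=int32))]
top red [(np.int32(35), array([182. , 131.3]), array([179, 128,   7,   7], dtype=int32)), (np.int32(10), array([261.5, 193. ]), array([257, 193,  10,   1], dtype=int32)), (np.int32(9), array([249.1, 198.2]), array([246, 195,   8,   8], dtype=int32)), (np.int32(190), array([271.6, 214. ]), array([255, 194,  26,  35], dtype=int32)), (np.int32(12), array([244.2, 209.5]), array([244, 204,   2,  12], dtype=int32)), (np.int32(12), array([248.3, 222.3]), array([245, 217,   9,  11], dtype=int32)), (np.int32(12), array([260.5, 228.8]), array([255, 228,  12,   2], dtype=int32))]
black [(np.int32(52), array([162.8, 161.1]), array([158, 154,   9,  15], dtype=int32))]
w1 red [(np.int32(238), array([325.9, 176.1]), array([318, 168,  17,  17], dtype=int32)), (np.int32(3281), array([ 49.8, 310. ]), array([  0, 275, 104,  69], dtype=int32))]
black [(np.int32(42), array([241.1,  93.5]), array([240,  86,   4,  15], dtype=int32)), (np.int32(139), array([251.6,  93.9]), array([246,  86,  11,  17], dtype=int32)), (np.int32(21), array([234.6, 115.5]), array([230, 112,  10,   9], dtype=int32)), (np.int32(67), array([228.3, 121.6]), array([220, 116,  19,  11], dtype=int32))]
```

```bash
cat > fit.py <<'E'
from h import *
from scipy.optimize import least_squares
W,S,T=load('w1'),load('scene'),load('top')
obs=[(W,(403,286.5),55,.5),(W,(404,327),105,.5),(W,(406,311),91,.7),(S,(262.8*1.5625,133.3*1.5625),97,2),(T,(189.9*1.5625,162.6*1.5625),97,2)]
B=np.array([668.5,318,139])
def f(p):
    h=np.array([p[0],p[1],85]);a=axis(p[2],p[3]);r=[]
    for s,uv,L,sg in obs: r+=list((proj(s,h+L*a)+(p[4:6] if s is W else 0)-np.array(uv)*.64)/sg)
    r+=list((proj(W,B)+p[4:6]-[325.9,176.1])/1.5)
    return np.r_[r,(p[0]-625)/1.5,(p[1]-305)/1.5,p[4:6]/3]
o=least_squares(f,[625,305,30,-164,0,0])
E
python3 - <<'E'
from fit import *
print(o.x.round(2));print(f(o.x).round(1))
print(np.sqrt(np.diag(np.linalg.inv(o.jac.T@o.jac))).round(2))
E
```

```text
[ 6.2676e+02  3.0845e+02  2.9260e+01 -1.6052e+02 -5.9000e-01 -5.3400e+00]
[-0.6  0.6  1.3 -1.6 -1.6  2.2 -0.5 -0.   0.4  1.2  1.4 -1.1  1.2  2.3
 -0.2 -1.8]
[1.15 1.09 0.5  1.13 1.01 1.05]
```

```bash
python3 - <<'E'
from h import *
W,S,T=load('w1'),load('scene'),load('top')
for s,uv in((T,(162.8,161.1)),(S,(251.6,138.6)),(W,(257.5,93.5))):
    k=plane(s,uv,85);print(k.round(1),[np.degrees(np.arctan2(k[1]-y,k[0]-x)).round(1) for x,y in((625,305),(626.8,308.5))])
p=load('w1')['pixels'][70:235,190:345]
cv2.imwrite('pics/w1c.png',cv2.resize(p[:,:,::-1],(564,600),interpolation=cv2.INTER_CUBIC))
E
```

```text
[607.1 373.2  85. ] [np.float64(104.7), np.float64(107.0)]
[597.6 379.6  85. ] [np.float64(110.2), np.float64(112.3)]
[607.3 376.3  85. ] [np.float64(103.9), np.float64(106.0)]
```

View pics/w1c.png

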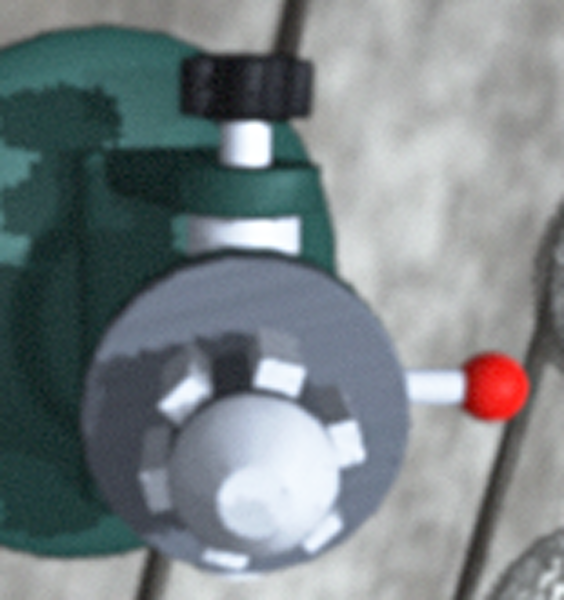

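```bash
cat > go2.py <<'E'
from h import *
from bench import sensors
import sys
z=float(sys.argv[1])
R=np.array([[0,1,0],[1,0,0],[0,0,-1.]]);print(rel(sensors.sense(),R,np.array([451.5,-18.5,z])))
E
python3 go2.py 215
```

```text
[-26.47 -15.76  -6.49  29.57  -4.1   15.9 ]
```

>>> {"api": "play_rows", "payload": {"motion": [[[-26.5, -15.8, -6.5, 29.6, -4.1, 15.9], [-26.5, -15.8, -6.5, 29.6, -4.1, 15.9], [-26.5, -15.8, -6.5, 29.6, -4.1, 15.9], [-26.5, -15.8, -6.5, 29.6, -4.1, 15.9], [-26.5, -15.8, -6.5, 29.6, -4.1, 15.9]]]}}

```text
time: 1.75
tool_pos: [469.7, 43.5, 217.7]
tcp_rot: [-179.5, 0.0, 90.1]
ft_force: [0.9, -0.3, -1.0]
finger_gap: 85.6
grip_force: 0.0
```

```bash
python3 go2.py 190
```

```text
[-6.2  -1.81  2.79 -0.48  0.01  0.08]
```

>>> {"api": "play_rows", "payload": {"motion": [[[-6.2, -1.8, 2.8, -0.5, 0, 0], [-6.2, -1.8, 2.8, -0.5, 0, 0], [-6.2, -1.8, 2.8, -0.5, 0, 0]]]}}

```text
time: 2.05
tool_pos: [450.4, -19.0, 189.9]
tcp_rot: [179.7, 0.0, 90.0]
ft_force: [-0.4, -0.1, 0.2]
finger_gap: 85.2
grip_force: 0.0
```

```bash
python3 wshot.py w2; python3 - <<'E'
from h import *
s=load('w2');H,S,V=cv2.split(cv2.cvtColor(s['pixels'],cv2.COLOR_RGB2HSV))
for b in blobs((H<18)&(H>5)&(S>90)&(V>100),60)[0]: print('cork',b[1:],plane(s,b[2],120).round(1))
g=((H>65)&(H<100)&(S>70)&(V<140)).astype(np.uint8)
for b in blobs(g,300)[0]: print('green',b[1:],plane(s,b[2],62).round(1))
print(proj(s,[451.5,-18.5,62]),proj(s,[451.5,-18.5,120]))
E
python3 go2.py 71
```

```text
[450.43063357 -19.03651829 189.86804105] [1.79669633e+02 2.59241694e-02 8.99916173e+01] [ -9.  -15.4 111.4   0.   83.7  -9. ] 2.05
cork (np.int32(2501), array([253.8, 206.1]), array([226, 179,  58,  57], dtype=int32)) [450.7 -14.2 120. ]
cork (np.int32(95), array([ 99.2, 217.7]), array([ 79, 215,  38,   7], dtype=int32)) [346.6 -22.2 120. ]
green (np.int32(5389), array([253.3, 170.2]), array([197, 127, 114, 106], dtype=int32)) [450.7  -4.8  62. ]
[254.32812023 186.21576096] [254.9389013  212.08335412]
[-6.0e-02 -8.0e-02  1.2e+01  4.4e-01 -1.0e-02  3.0e-02]
```

View pics/w2.png

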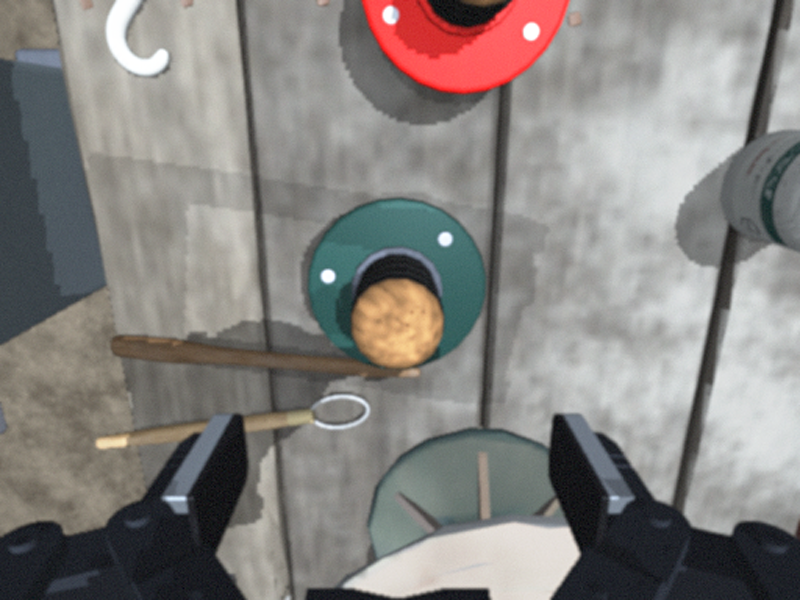

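Wrist view: ring at (397,282), cork at (397,325). It shows the same ~3 mm mounting bias as at the stand, so the offsets cancel. Descending.

>>> {"api": "play_rows", "payload": {"motion": [[[0, -0.1, 5, 0.4, 0, 0], [0, -0.1, 10, 0.4, 0, 0], [0, -0.1, 12.1, 0.4, 0, 0], [0, -0.1, 12.1, 0.4, 0, 0]]]}}

```text
time: 2.5
tool_pos: [449.6, -16.0, 67.4]
tcp_rot: [-179.7, -0.1, 90.2]
ft_force: [-0.5, -0.1, -0.2]
finger_gap: 85.4
grip_force: 0.0
```

>>> {"api": "play_rows", "payload": {"motion": [[[0, 0, 0, 0, 0, 0], [0, 0, 0, 0, 0, 0], [0, 0, 0, 0, 0, 0], [0, 0, 0, 0, 0, 0], [0, 0, 0, 0, 0, 0]]], "jaw": 0, "squeeze": 70}}

```text
time: 3.0
tool_pos: [453.6, -18.4, 72.9]
tcp_rot: [179.7, 0.0, 90.1]
ft_force: [-3.0, 1.3, 8.6]
finger_gap: 40.5
grip_force: 68.6
```

```bash
python3 go2.py 68
```

```text
[-0.01 -0.21  0.49  0.29  0.03  0.06]
```

>>> {"api": "play_rows", "payload": {"motion": [[[0, 0, -3, 0, 0, 0], [0, 0, -8, 0, 0, 0], [0, 0, -13, 0, 0, 0], [0, 0, -18, 0, 0, 0], [0, 0, -18, 0, 0, 0]]]}}

```text
time: 3.5
tool_pos: [455.8, -18.9, 260.1]
tcp_rot: [179.0, 0.1, 90.1]
ft_force: [1.7, 0.4, -2.3]
finger_gap: 40.4
grip_force: 72.3
```

```bash
python3 - <<'E'
from h import *
from bench import sensors,optics
st=sensors.sense();print({k:np.round(v,2) for k,v in st.items()})
s=optics.snapshot('wrist');cv2.imwrite('pics/g.png',s['pixels'][200:,100:420,::-1])
H,S,V=cv2.split(cv2.cvtColor(s['pixels'],cv2.COLOR_RGB2HSV));w=wristcam(s,st);np.savez('pics/g',**w)
for b in blobs((H<18)&(H>5)&(S>90)&(V>80),60)[0]: print('cork',b[1:])
for b in blobs((H>65)&(H<100)&(S>70)&(V<140),300)[0]: print('green',b[1:])
st=sensors.sense();print(st['tool_pos'],st['ft_force'])
# predicted pixel of ring centre if on tool axis 90-> ring 28mm beyond pinch (tool z = +9 from TCP)
T=np.linalg.inv(s['T_tool_cam'])
for z in(0,5,9,14):
    p=s['mtx']@(T@[0,0,z,1])[:3];print(z,p[:2]/p[2])
E
```

```text
{'time': np.float64(3.5), 'joint_pos': array([-8.8300e+00, -1.6970e+01,  1.0539e+02,  1.0000e-02,  9.0620e+01,
       -8.8800e+00]), 'qd': array([-0.09,  2.75,  6.43, -0.03, -5.21,  0.03]), 'joint_efforts': array([ 8.000e-02, -3.501e+01, -5.000e+01, -1.000e-02,  1.890e+00,
       -0.000e+00]), 'tool_pos': array([455.78, -18.94, 260.07]), 'tcp_rot': array([1.7905e+02, 1.4000e-01, 9.0050e+01]), 'ft_force': array([ 1.66,  0.45, -2.28]), 'wrist_torque': array([-0.01, -0.1 ,  0.04]), 'grip_force': np.float64(72.33), 'finger_gap': np.float64(40.36)}
cork (np.int32(783), array([284.8,   9.3]), array([260,   0,  52,  23], dtype=int32))
cork (np.int32(272), array([121.3, 199.3]), array([ 93, 194,  61,  14], dtype=int32))
cork (np.int32(8913), array([254.9, 326.2]), array([200, 275, 111, 104], dtype=int32))
green (np.int32(10897), array([250.3, 211.7]), array([159, 162, 185, 122], dtype=int32))
[454.37955362 -18.72894392 255.87953657] [ 0.55025497 -0.08213313 -4.07407405]
0 [253.97684268 267.34351474]
5 [253.97347564 262.0208541 ]
9 [253.97091553 257.97381177]
14 [253.96786979 253.15906511]
```

View pics/g.png

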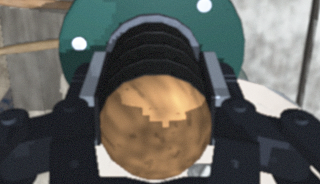

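```bash
cat > go3.py <<'E'
from h import *
from bench import sensors
import sys
H0=np.array([626,307,85.]);A=axis(29.3,-163)
R,_=target(A,H0,np.array([np.cos(np.radians(107)),np.sin(np.radians(107)),0]))
if __name__=='__main__':
    d=float(sys.argv[1])   # underside height above collar
    st=sensors.sense();print(rel(st,R,H0+(55+72+d)*A),st['tool_pos'].round(1),st['ft_force'].round(1),st['joint_pos'].round(1),st['time'])
    l=R.T@(st['tool_pos']-H0);print('tool-frame pos rel axis, underside ht',l[:2].round(1),(-l[2]-127).round(1))
E
python3 go3.py 90
```

```text
[ 29.46   7.05  -1.8  -28.44   4.52 -16.52] [454.4 -18.7 255.9] [ 0.6 -0.1 -4.1] [ -8.8 -16.8 105.7   0.   90.5  -8.9] 3.55
tool-frame pos rel axis, underside ht [-261.3 -142.6] 148.9
```

>>> {"api": "play_rows", "payload": {"motion": [[[29.5, 7, -1.8, -28.4, 4.5, -16.5], [29.5, 7, -1.8, -28.4, 4.5, -16.5], [29.5, 7, -1.8, -28.4, 4.5, -16.5], [29.5, 7, -1.8, -28.4, 4.5, -16.5], [29.5, 7, -1.8, -28.4, 4.5, -16.5]]]}}

```text
time: 4.05
tool_pos: [504.5, 224.5, 259.3]
tcp_rot: [151.5, -0.2, 107.1]
ft_force: [1.7, -1.3, -4.1]
finger_gap: 40.5
grip_force: 71.6
```

```bash
python3 go3.py 80
```

```text
[ 4.33  3.72  1.34 -0.77 -0.23 -0.04] [504.5 224.5 259.3] [ 1.7 -1.3 -4.1] [ 19.2 -28.7 118.7  -0.9  61.4   2.4] 4.05
tool-frame pos rel axis, underside ht [-43.3 -37. ] 93.7
```

>>> {"api": "play_rows", "payload": {"motion": [[[4.3, 3.7, 1.3, -0.8, -0.2, 0], [4.3, 3.7, 1.3, -0.8, -0.2, 0], [4.3, 3.7, 1.3, -0.8, -0.2, 0], [4.3, 3.7, 1.3, -0.8, -0.2, 0], [4.3, 3.7, 1.3, -0.8, -0.2, 0]]]}}

```text
time: 4.55
tool_pos: [533.2, 275.5, 271.0]
tcp_rot: [150.5, -0.0, 106.8]
ft_force: [0.2, 0.2, -4.2]
finger_gap: 40.6
grip_force: 72.5
```

```bash
python3 go3.py 70; python3 - <<'E'
from h import *
from bench import optics
a=optics.snapshot('scene');b=optics.snapshot('top')
for n,s in(('sc2',a),('tp2',b)): np.savez('pics/'+n,**{k:s[k] for k in('pixels','mtx','R','t')})
f=lambda x:cv2.resize(x[:,:,::-1],(400,400),interpolation=cv2.INTER_CUBIC)
cv2.imwrite('pics/v1.png',np.hstack([f(a['pixels'][60:200,190:330]),f(b['pixels'][90:230,130:270])]))
E
```

```text
[ 0.29 -0.57  1.31  0.16  0.06 -0.19] [533.2 275.5 271. ] [ 0.2  0.2 -4.2] [ 24.8 -20.6 112.   -4.5  59.5   9.3] 4.55
tool-frame pos rel axis, underside ht [-2.9  5.6] 83.2
```

View pics/v1.png

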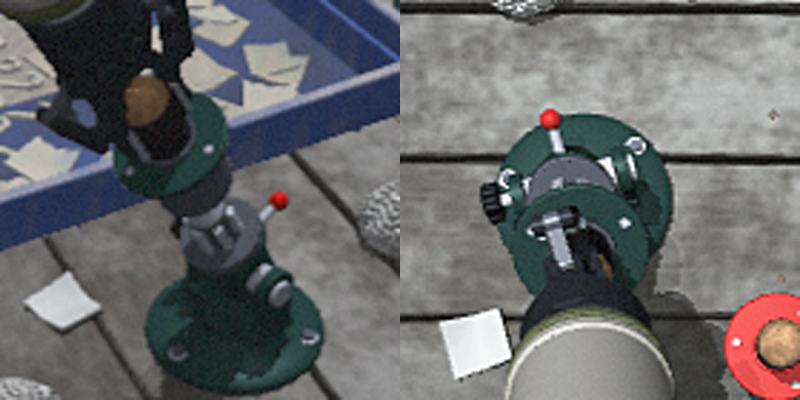

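```bash
python3 - <<'E'
from h import *
from go3 import H0,A,R
S=load('sc2');T=load('tp2');f=lambda u,o:((np.array(u)-o)*400/140).round()
st=__import__('bench').sensors.sense();Rt=Ro.from_euler('xyz',st['tcp_rot'],degrees=True).as_matrix();a=-Rt[:,2];print(st['tool_pos'],a,A)
for L in(0,55,85,105): print('spindle',L,f(proj(S,H0+L*A),[190,60]),f(proj(T,H0+L*A),[130,90])+[400,0])
for L in(0,62,127): print('chuck',L,f(proj(S,st['tool_pos']+(L-72)*a),[190,60]),f(proj(T,st['tool_pos']+(L-72)*a),[130,90])+[400,0])
im=cv2.imread('pics/v1.png')
s1=load('scene')['pixels'][110:180,225:305,::-1];
c=lambda x,w,h:cv2.resize(x,(w,h),interpolation=cv2.INTER_CUBIC)
s2=S['pixels'][70:180,225:305,::-1]
cv2.imwrite('pics/v2.png',np.hstack([c(s1,400,350),c(s2,400,550)[-350:]]))
for L in(0,55,85,105): print('v2',L,((proj(S,H0+L*A)-[225,110])*5).round())
E
```

```text
[533.60549062 275.60652016 271.87101614] [-0.4718712  -0.14321117  0.8699587 ] [-0.46799877 -0.14308158  0.87206927]
spindle 0 [239. 262.] [570. 182.]
spindle 55 [219. 233.] [572. 200.]
spindle 85 [208. 216.] [572. 211.]
spindle 105 [200. 205.] [573. 219.]
chuck 0 [194. 179.] [575. 224.]
chuck 62 [166. 138.] [577. 252.]
chuck 127 [133.  89.] [580. 287.]
v2 0 [243. 209.]
v2 55 [209. 158.]
v2 85 [189. 129.]
v2 105 [175. 108.]
```

View pics/v2.png

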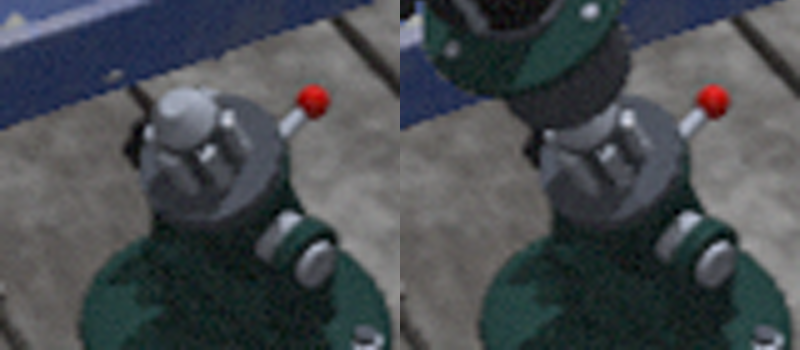

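The view agrees: collar centre seen at (211,157) against a predicted (209,158), and the chuck looks coaxial laterally, maybe ~10 mm lower on its axis than I assumed. Correcting and advancing gently.

```bash
python3 go3.py 65
```

```text
[ 0.3  -0.65  1.87  0.25  0.06 -0.21] [533.6 275.6 271.9] [ 0.7  0.6 -3.4] [ 24.8 -20.6 111.9  -4.5  59.4   9.3] 4.65
tool-frame pos rel axis, underside ht [-3.   6.4] 83.7
```

>>> {"api": "play_rows", "payload": {"motion": [[[0.3, -0.65, 0.5, 0.2, 0, -0.2], [0.3, -0.65, 1.0, 0.2, 0, -0.2], [0.3, -0.65, 1.0, 0.2, 0, -0.2], [0.3, -0.65, 1.0, 0.2, 0, -0.2]]]}}

```text
time: 5.05
tool_pos: [531.9, 279.5, 259.7]
tcp_rot: [150.7, 0.0, 107.1]
ft_force: [0.7, 0.2, -2.7]
finger_gap: 40.6
grip_force: 72.5
```

```bash
python3 go3.py 55; python3 - <<'E'
from h import *
from bench import optics,sensors
a=optics.snapshot('scene');b=optics.snapshot('top')
for n,s in(('sc2',a),('tp2',b)): np.savez('pics/'+n,**{k:s[k] for k in('pixels','mtx','R','t')})
st=sensors.sense();Rt=Ro.from_euler('xyz',st['tcp_rot'],degrees=True).as_matrix();ax=-Rt[:,2]
for n,s in(('s',a),('t',b)):
    H,S,V=cv2.split(cv2.cvtColor(s['pixels'],cv2.COLOR_RGB2HSV));g=(H>65)&(H<100)&(S>70)&(V<140)
    c=proj(s,st['tool_pos']-10*ax)
    print(n,'pred ring',c.round(1),'axis dir/10mm',(proj(s,st['tool_pos']-20*ax)-c).round(1),[x[1:] for x in blobs(g,150)[0] if abs(x[2]-c).max()<60])
f=lambda x:cv2.resize(x[:,:,::-1],(400,400),interpolation=cv2.INTER_CUBIC)
cv2.imwrite('pics/v3.png',np.hstack([f(a['pixels'][80:180,210:310]),f(b['pixels'][110:210,140:240])]))
E
```

```text
[-0.12 -0.01  1.83  0.02  0.01  0.07] [531.9 279.5 259.7] [ 0.7  0.2 -2.7] [ 25.3 -20.  112.7  -4.8  58.4   9.7] 5.05
tool-frame pos rel axis, underside ht [1.2 0. ] 73.3
s pred ring [246.7 111.9] axis dir/10mm [1.6 2.4] [(np.int32(507), array([252.3, 117.4]), array([229,  96,  39,  37], dtype=int32))]
t pred ring [190.8 179.8] axis dir/10mm [-0.1 -1.7] [(np.int32(1838), array([195.7, 159.2]), array([163, 130,  62,  65], dtype=int32))]
```

View pics/v3.png

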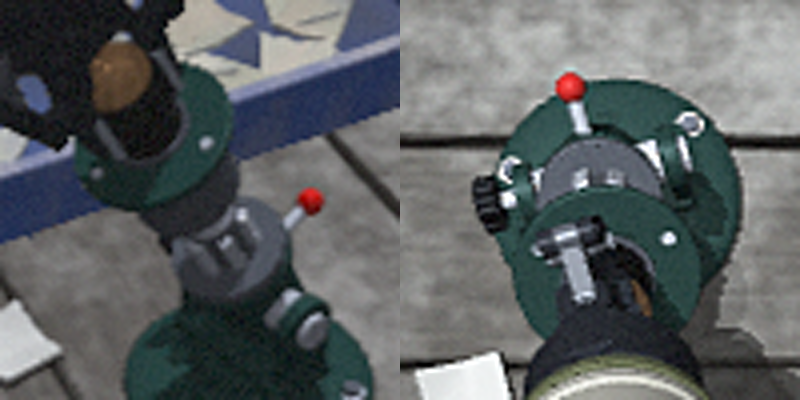

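Ring seen at (249,114) scene / x 191 top, against predicted (247,112)/191. It is laterally aligned and sits ~8–12 mm lower along the axis. Advancing with force checks.

>>> {"api": "play_rows", "payload": {"motion": [[[-0.1, 0, 0.7, 0, 0, 0], [-0.1, 0, 1.4, 0, 0, 0], [-0.1, 0, 1.8, 0, 0, 0], [-0.1, 0, 1.8, 0, 0, 0], [-0.1, 0, 1.8, 0, 0, 0]]]}}

```text
time: 5.65
tool_pos: [540.7, 281.2, 244.0]
tcp_rot: [150.7, 0.0, 107.1]
ft_force: [0.2, 0.4, -3.3]
finger_gap: 40.9
grip_force: 72.6
```

```bash
python3 go3.py 45
```

```text
[-0.03 -0.01  1.03  0.01  0.01  0.08] [540.7 281.2 244. ] [ 0.2  0.4 -3.3] [ 25.  -18.1 112.8  -4.7  56.3   9.5] 5.65
tool-frame pos rel axis, underside ht [0.3 0.1] 55.3
```

>>> {"api": "play_rows", "payload": {"motion": [[[0, 0, 0.3, 0, 0, 0], [0, 0, 0.6, 0, 0, 0], [0, 0, 0.9, 0, 0, 0], [0, 0, 0.9, 0, 0, 0]]]}}

```text
time: 6.05
tool_pos: [544.9, 282.4, 235.9]
tcp_rot: [150.7, 0.0, 107.1]
ft_force: [-0.5, -0.1, -4.1]
finger_gap: 40.8
grip_force: 72.6
```

```bash
python3 go3.py 40
```

```text
[-0.02  0.01  0.61  0.    0.01  0.07] [544.9 282.4 235.9] [-0.5 -0.1 -4.1] [ 24.9 -17.  112.8  -4.7  55.2   9.5] 6.05
tool-frame pos rel axis, underside ht [ 0.2 -0.1] 46.1
```

>>> {"api": "play_rows", "payload": {"motion": [[[0, 0, 0.2, 0, 0, 0], [0, 0, 0.4, 0, 0, 0], [0, 0, 0.6, 0, 0, 0], [0, 0, 0.6, 0, 0, 0]]]}}

```text
time: 6.45
tool_pos: [547.7, 283.3, 230.9]
tcp_rot: [150.7, 0.0, 107.1]
ft_force: [-0.0, -0.6, -3.3]
finger_gap: 40.6
grip_force: 72.6
```

>>> {"api": "play_rows", "payload": {"motion": [[[0, 0, 0.2, 0, 0, 0], [0, 0, 0.3, 0, 0, 0], [0, 0, 0.4, 0, 0, 0], [0, 0, 0.4, 0, 0, 0]]]}}

```text
time: 6.85
tool_pos: [549.8, 284.2, 228.1]
tcp_rot: [150.6, 0.0, 107.1]
ft_force: [-0.9, 2.2, -2.8]
finger_gap: 41.1
grip_force: 72.5
```

```bash
python3 go3.py 30
```

```text
[-0.05 -0.07  0.67  0.09 -0.02  0.06] [549.8 284.2 228.1] [-0.9  2.2 -2.8] [ 24.8 -15.9 112.7  -4.7  54.1   9.6] 6.85
tool-frame pos rel axis, underside ht [0.5 0.7] 36.8
```

>>> {"api": "play_rows", "payload": {"motion": [[[0.1, 0, 0.1, 0, 0, 0], [0.1, 0, 0.2, 0, 0, 0], [0.1, 0, 0.3, 0, 0, 0], [0.1, 0, 0.3, 0, 0, 0]]]}}

```text
time: 7.25
tool_pos: [551.0, 285.7, 225.6]
tcp_rot: [150.6, 0.0, 107.1]
ft_force: [-0.0, 3.1, -0.7]
finger_gap: 40.7
grip_force: 72.6
```

```bash
cat > f.py <<'E'
from go3 import *
st=sensors.sense();l=R.T@(st['tool_pos']-H0);F=R.T@(st['ft_force']-[0,0,-4]);print('lat',l[:2].round(2),'ht',(-l[2]-127).round(2),'F tool',F.round(1),'M tool',(R.T@st['wrist_torque']).round(2),'relrot',rel(st,R,H0)[3:],st['time'],st['joint_pos'][5].round(1),st['grip_force'].round())
E
python3 f.py
```

```text
Traceback (most recent call last):
  File "f.py", line 2, in <module>
    st=sensors.sense();l=R.T@(st['tool_pos']-H0);F=R.T@(st['ft_force']-[0,0,-4]);print('lat',l[:2].round(2),'ht',(-l[2]-127).round(2),'F tool',F.round(1),'M tool',(R.T@st['wrist_torque']).round(2),'relrot',rel(st,R,H0)[3:],st['time'],st['joint_pos'][5].round(1),st['grip_force'].round())
                                                                                                                                                                                                                                                                      ^^^^^^^^^^^^^^^^^^^^^^
AttributeError: 'float' object has no attribute 'round'
```

```bash
sed -i "s/,st\['grip_force'\].round()//" f.py; python3 f.py
```

```text
lat [1.56 0.84] ht 33.8 F tool [ 3.   2.4 -2.4] M tool [ 0.21  0.52 -0.05] relrot [ 0.1  -0.03  0.07] 7.25 9.7
```

>>> {"api": "play_rows", "payload": {"motion": [[[0.15, 0.1, 0, 0, 0, 0], [0.15, 0.1, 0.1, 0, 0, 0], [0.15, 0.1, 0.2, 0, 0, 0], [0.15, 0.1, 0.2, 0, 0, 0]]]}}

```text
time: 7.65
tool_pos: [552.1, 287.4, 223.7]
tcp_rot: [150.7, 0.0, 107.1]
ft_force: [0.7, 2.6, -4.3]
finger_gap: 40.2
grip_force: 72.9
```

```bash
python3 f.py
```

```text
lat [2.88 1.24] ht 31.33 F tool [2.3 1.1 1. ] M tool [ 0.33  0.44 -0.01] relrot [ 0.04 -0.01  0.07] 7.65 9.9
```

>>> {"api": "play_rows", "payload": {"motion": [[[0.1, 0.05, 0.1, 0, 0, 0], [0.1, 0.05, 0.2, 0, 0, 0], [0.1, 0.05, 0.3, 0, 0, 0], [0.1, 0.05, 0.3, 0, 0, 0]]]}}

```text
time: 8.05
tool_pos: [553.6, 288.6, 221.2]
tcp_rot: [150.7, 0.1, 107.1]
ft_force: [-0.1, -0.1, -2.9]
finger_gap: 40.5
grip_force: 72.9
```

```bash
python3 f.py
```

```text
lat [3.61 1.56] ht 28.31 F tool [-0.   0.5 -1. ] M tool [ 0.56 -0.03 -0.02] relrot [0.02 0.02 0.07] 8.05 10.1
```

>>> {"api": "play_rows", "payload": {"motion": [[[0, 0, 0.1, 0, 0, 0], [0, 0, 0.2, 0, 0, 0], [0, 0, 0.3, 0, 0, 0], [0, 0, 0.3, 0, 0, 0]]]}}

```text
time: 8.45
tool_pos: [555.1, 289.3, 219.2]
tcp_rot: [150.6, 0.0, 107.1]
ft_force: [-1.5, -0.7, -1.2]
finger_gap: 40.7
grip_force: 73.1
```

```bash
python3 f.py
```

```text
lat [3.76 2.04] ht 25.71 F tool [-0.2 -0.  -3.2] M tool [ 0.72  0.   -0.02] relrot [0.06 0.   0.07] 8.45 10.1
```

>>> {"api": "play_rows", "payload": {"motion": [[[0, 0, 0.1, 0, 0, 0], [0, 0, 0.2, 0, 0, 0], [0, 0, 0.3, 0, 0, 0], [0, 0, 0.3, 0, 0, 0]]]}}

```text
time: 8.85
tool_pos: [556.3, 289.9, 216.0]
tcp_rot: [150.7, 0.0, 107.1]
ft_force: [-1.0, 1.5, -3.1]
finger_gap: 40.6
grip_force: 73.0
```

```bash
python3 f.py
```

```text
lat [4.06 1.63] ht 22.33 F tool [ 1.7  0.  -1. ] M tool [0.64 0.52 0.13] relrot [ 0.04 -0.03  0.06] 8.85 10.1
```

>>> {"api": "play_rows", "payload": {"motion": [[[0.05, 0, 0.1, 0, 0, 0], [0.05, 0, 0.2, 0, 0, 0], [0.05, 0, 0.3, 0, 0, 0], [0.05, 0, 0.4, 0, 0, 0]]]}}

```text
time: 9.25
tool_pos: [558.1, 290.7, 212.7]
tcp_rot: [150.7, 0.0, 107.1]
ft_force: [-3.2, 0.7, -1.9]
finger_gap: 40.4
grip_force: 73.0
```

```bash
python3 f.py
```

```text
lat [4.32 1.66] ht 18.45 F tool [ 1.6 -1.5 -3.2] M tool [1.09 0.38 0.02] relrot [0.03 0.   0.07] 9.25 10.2
```

>>> {"api": "play_rows", "payload": {"motion": [[[0.05, -0.05, 0.1, 0, 0, 0], [0.05, -0.05, 0.2, 0, 0, 0], [0.05, -0.05, 0.3, 0, 0, 0], [0.05, -0.05, 0.4, 0, 0, 0]]]}}

```text
time: 9.65
tool_pos: [559.6, 291.6, 209.3]
tcp_rot: [150.6, 0.0, 107.1]
ft_force: [-2.6, -0.3, -1.2]
finger_gap: 40.8
grip_force: 73.1
```

```bash
python3 f.py
```

```text
lat [4.65 1.54] ht 14.63 F tool [ 0.4 -0.9 -3.7] M tool [0.94 0.02 0.1 ] relrot [0.07 0.01 0.07] 9.65 10.3
```

>>> {"api": "play_rows", "payload": {"motion": [[[0, -0.05, 0.1, 0, 0, 0], [0, -0.05, 0.2, 0, 0, 0], [0, -0.05, 0.3, 0, 0, 0], [0, -0.05, 0.4, 0, 0, 0]]]}}

```text
time: 10.05
tool_pos: [561.2, 292.1, 205.8]
tcp_rot: [150.6, 0.0, 107.1]
ft_force: [-1.1, -0.2, -0.4]
finger_gap: 40.6
grip_force: 73.1
```

```bash
python3 f.py; cat > ring.py <<'E'
from go3 import *
from bench import optics
a=optics.snapshot('scene');st=sensors.sense();Rt=Ro.from_euler('xyz',st['tcp_rot'],degrees=True).as_matrix();ax=-Rt[:,2]
Hh,S,V=cv2.split(cv2.cvtColor(a['pixels'],cv2.COLOR_RGB2HSV))
c=proj(a,st['tool_pos']-10*ax)
print('pred ring',c.round(1),[x[1:] for x in blobs((Hh>65)&(Hh<100)&(S>70)&(V<140),100)[0] if abs(x[2]-c).max()<60],'cork',[x[1:] for x in blobs((Hh<18)&(Hh>5)&(S>90)&(V>60),30)[0] if abs(x[2]-c).max()<50])
print('pred cork',proj(a,st['tool_pos']+48*ax).round(1))
E
python3 ring.py
python3 - <<'E'
from h import *
a=load('sc2');Hh,S,V=cv2.split(cv2.cvtColor(a['pixels'],cv2.COLOR_RGB2HSV))
print('before (TCP ht 73) cork',[x[1:] for x in blobs((Hh<18)&(Hh>5)&(S>90)&(V>60),30)[0]],proj(a,np.array([531.9,279.5,259.7])+48*axis(29.3,-163)))
E
```

```text
lat [4.71 1.31] ht 10.75 F tool [ 0.1  0.8 -3.7] M tool [ 0.65 -0.11  0.11] relrot [0.09 0.01 0.07] 10.05 10.3
pred ring [255.7 125.5] [(np.int32(476), array([261.1, 130.3]), array([237, 109,  39,  36], dtype=int32)), (np.int32(1646), array([271.7, 175.7]), array([241, 142,  62,  56], dtype=int32))] cork [(np.int32(167), array([249.3, 113.3]), array([243, 106,  14,  16], dtype=int32))]
pred cork [246.7 112.2]
before (TCP ht 73) cork [(np.int32(191), array([239.4,  98.3]), array([232,  91,  16,  16], dtype=int32)), (np.int32(235), array([407.7, 165.2]), array([398, 152,  19,  31], dtype=int32)), (np.int32(227), array([253.8, 208.7]), array([245, 201,  19,  16], dtype=int32)), (np.int32(61), array([277.4, 329.1]), array([267, 325,  23,  10], dtype=int32)), (np.int32(126), array([210.2, 351.6]), array([194, 344,  33,  15], dtype=int32))] [236.53822478  97.33186697]
```

No slip in the grip (ring and cork offsets unchanged), so the teeth have engaged. I'll keep pushing until it seats on the collar.

>>> {"api": "play_rows", "payload": {"motion": [[[0, 0, 0.1, 0, 0, 0], [0, 0, 0.2, 0, 0, 0], [0, 0, 0.3, 0, 0, 0], [0, 0, 0.4, 0, 0, 0]]]}}

```text
time: 10.5
tool_pos: [563.1, 292.7, 202.2]
tcp_rot: [150.6, 0.0, 107.1]
ft_force: [-1.9, -1.2, 0.2]
finger_gap: 40.4
grip_force: 73.1
```

```bash
python3 f.py
```

```text
lat [4.71 1.23] ht 6.71 F tool [-0.6  0.2 -4.7] M tool [ 0.49 -0.25  0.22] relrot [0.09 0.01 0.07] 10.5 10.3
```

>>> {"api": "play_rows", "payload": {"motion": [[[0, 0, 0.1, 0, 0, 0], [0, 0, 0.2, 0, 0, 0], [0, 0, 0.3, 0, 0, 0], [0, 0, 0.4, 0, 0, 0]]]}}

```text
time: 10.9
tool_pos: [564.9, 293.3, 198.6]
tcp_rot: [150.6, 0.0, 107.1]
ft_force: [-2.0, -1.9, 2.3]
finger_gap: 40.5
grip_force: 73.1
```

```bash
python3 f.py
```

```text
lat [4.76 1.12] ht 2.65 F tool [-1.2  1.  -6.7] M tool [ 0.45 -0.42  0.14] relrot [0.07 0.   0.07] 10.9 10.3
```

>>> {"api": "play_rows", "payload": {"motion": [[[0, 0, 0.1, 0, 0, 0], [0, 0, 0.2, 0, 0, 0], [0, 0, 0.3, 0, 0, 0], [0, 0, 0.3, 0, 0, 0]]]}}

```text
time: 11.3
tool_pos: [566.0, 293.5, 197.3]
tcp_rot: [150.6, 0.1, 107.0]
ft_force: [-13.6, -8.3, 14.8]
finger_gap: 40.6
grip_force: 76.1
```

```bash
python3 f.py
```

```text
lat [4.61 1.48] ht 0.94 F tool [ -4.   -4.2 -24. ] M tool [ 2.09 -0.72  0.15] relrot [0.05 0.03 0.07] 11.3 10.3
```

>>> {"api": "play_rows", "payload": {"motion": [[[0, 0, -0.1, 0, 0, 0], [0, 0, -0.1, 0, 0, 0]]]}}

```text
time: 11.5
tool_pos: [565.7, 293.5, 197.3]
tcp_rot: [150.6, 0.0, 107.1]
ft_force: [-5.5, -5.1, 6.1]
finger_gap: 40.7
grip_force: 74.1
```

```bash
python3 f.py; python3 - <<'E'
from go3 import *
from bench import optics
a=optics.snapshot('scene');Hh,S,V=cv2.split(cv2.cvtColor(a['pixels'],cv2.COLOR_RGB2HSV))
print('cork',[x[1:] for x in blobs((Hh<18)&(Hh>5)&(S>90)&(V>60),30)[0]][:3])
for hx in((0,0),(4.7,1.3)):
  o=H0+R[:,0]*hx[0]+R[:,1]*hx[1]
  print('home',proj(a,o+(55+119)*A).round(1),'unmeshed',proj(a,o+(80+119)*A).round(1))
# collar visible? steel gray pixels between sleeve and foot along axis; save crop stats
for L in range(30,110,4):
    q=proj(a,H0+R[:,0]*4.7+L*A);print(L,q.round(),a['pixels'][int(q[1]),int(q[0])],end=' ')
E
```

```text
lat [4.67 1.25] ht 1.07 F tool [ -3.2  -1.  -12.1] M tool [ 1.1  -0.54  0.1 ] relrot [0.08 0.01 0.07] 11.5 10.3
cork [(np.int32(162), array([251. , 115.7]), array([245, 109,  14,  15], dtype=int32)), (np.int32(238), array([407.7, 165.3]), array([398, 152,  19,  31], dtype=int32)), (np.int32(233), array([253.8, 208.7]), array([245, 201,  19,  16], dtype=int32))]
home [249.6 116.3] unmeshed [245.5 110.3]
home [248.6 115. ] unmeshed [244.5 108.9]
30 [269. 146.] [41 40 45] 34 [268. 145.] [39 40 44] 38 [268. 144.] [38 39 44] 42 [267. 143.] [38 38 41] 46 [267. 143.] [27 42 40] 50 [266. 142.] [34 53 54] 54 [266. 141.] [31 60 61] 58 [265. 140.] [31 60 61] 62 [265. 139.] [35 60 60] 66 [264. 139.] [33 58 60] 70 [263. 138.] [42 62 61] 74 [263. 137.] [38 67 63] 78 [262. 136.] [40 63 63] 82 [262. 135.] [33 36 41] 86 [261. 135.] [49 44 53] 90 [261. 134.] [36 40 40] 94 [260. 133.] [36 40 40] 98 [260. 132.] [26 28 24] 102 [259. 131.] [27 23 25] 106 [258. 131.] [27 30 19]
```

Cork at (251,115.7) fits home (249,115.5), not unmeshed (245,110). A small twist will confirm the mesh.

>>> {"api": "play_rows", "payload": {"motion": [[[0, 0, 0, 0, 0, 3], [0, 0, 0, 0, 0, 6], [0, 0, 0, 0, 0, 6]]]}}

```text
time: 11.85
tool_pos: [565.6, 293.4, 197.1]
tcp_rot: [150.8, -2.9, 101.7]
ft_force: [-6.1, -4.5, 6.5]
finger_gap: 40.7
grip_force: 74.3
```

```bash
python3 f.py
```

```text
lat [4.69 1.03] ht 1.0 F tool [ -2.5  -1.1 -12.7] M tool [ 1.2  -0.4  -0.05] relrot [ 0.05  0.01 -6.02] 11.85 16.4
```

>>> {"api": "play_rows", "payload": {"motion": [[[0, 0, 0, 0, 0, -6], [0, 0, 0, 0, 0, -12], [0, 0, 0, 0, 0, -12]]]}}

```text
time: 12.15
tool_pos: [565.1, 294.3, 197.0]
tcp_rot: [150.8, 2.9, 112.4]
ft_force: [-8.7, 0.7, 7.2]
finger_gap: 41.0
grip_force: 74.1
```

```bash
python3 f.py
```

```text
lat [5.69 0.82] ht 0.98 F tool [  3.2  -1.6 -13.7] M tool [1.51 0.33 0.95] relrot [ 0.03 -0.1   6.15] 12.15 4.2
```

Clear play to one side and 0.95 N m of tooth contact to the other: it is meshed and seated. Centre it, release and back off.

>>> {"api": "play_rows", "payload": {"motion": [[[0, 0, 0, 0, 0, 8], [0, 0, 0, 0, 0, 8], [0, 0, 0.05, 0, 0, 8]]]}}

```text
time: 12.45
tool_pos: [565.6, 294.2, 197.1]
tcp_rot: [150.7, -1.0, 105.3]
ft_force: [-13.6, -4.1, 14.2]
finger_gap: 40.7
grip_force: 75.0
```

```bash
python3 f.py
```

```text
lat [5.39 1.17] ht 0.86 F tool [  0.1  -3.5 -22.8] M tool [ 2.07 -0.1   0.12] relrot [ 0.05 -0.05 -1.95] 12.45 12.3
```

>>> {"api": "play_rows", "payload": {"motion": [[[0, 0, 0, 0, 0, 0], [0, 0, 0, 0, 0, 0], [0, 0, 0, 0, 0, 0], [0, 0, 0, 0, 0, 0], [0, 0, 0, 0, 0, 0]]], "jaw": 1}}

```text
time: 12.95
tool_pos: [565.9, 293.6, 196.2]
tcp_rot: [150.7, -0.9, 105.3]
ft_force: [-0.2, -0.2, 0.6]
finger_gap: 85.2
grip_force: 0.0
```

```bash
python3 f.py
```

```text
lat [4.79 0.88] ht 0.01 F tool [-0.2  2.1 -4.1] M tool [ 0.18  0.01 -0.01] relrot [ 0.05  0.   -1.93] 12.95 12.3
```

>>> {"api": "play_rows", "payload": {"motion": [[[0, 0, -2, 0, 0, 0], [0, 0, -5, 0, 0, 0], [0, 0, -9, 0, 0, 0], [0, 0, -13, 0, 0, 0], [0, 0, -13, 0, 0, 0]]]}}

```text
time: 13.45
tool_pos: [505.9, 275.9, 317.8]
tcp_rot: [150.0, -1.1, 105.4]
ft_force: [0.4, 0.6, 0.5]
finger_gap: 85.2
grip_force: 0.0
```

```bash
python3 - <<'E'
from go3 import *
from bench import optics
st=sensors.sense();print(st['tool_pos'].round(1),st['ft_force'].round(1))
a=optics.snapshot('scene');w=wristcam(optics.snapshot('wrist'),st)
for n,s in(('s',a),('w',w)):
    Hh,S,V=cv2.split(cv2.cvtColor(s['pixels'],cv2.COLOR_RGB2HSV))
    print(n,'cork',[x[1:] for x in blobs((Hh<18)&(Hh>5)&(S>90)&(V>60),30)[0]][:6])
    print('redball',[x[1:] for x in blobs(((Hh<4)|(Hh>174))&(S>170)&(V>110),8)[0]][:2])
    o=H0+R[:,0]*4.7+R[:,1]*1.3
    print('home',proj(s,o+(55+119)*A).round(1),'unmeshed',proj(s,o+(80+119)*A).round(1))
S=load('scene')
E
```

```text
[505.9 275.9 317.8] [0.4 0.6 0.5]
s cork [(np.int32(205), array([250. , 115.6]), array([242, 108,  17,  16], dtype=int32)), (np.int32(233), array([407.8, 165.2]), array([398, 152,  19,  31], dtype=int32)), (np.int32(231), array([253.8, 208.6]), array([245, 201,  19,  16], dtype=int32)), (np.int32(30), array([272.4, 331. ]), array([264, 327,  16,   9], dtype=int32)), (np.int32(170), array([215. , 349.8]), array([194, 339,  50,  20], dtype=int32))]
redball [(np.int32(20), array([287.2, 129. ]), array([285, 127,   6,   5], dtype=int32)), (np.int32(673), array([253.4, 228.5]), array([233, 211,  42,  32], dtype=int32))]
home [248.6 115. ] unmeshed [244.5 108.9]
w cork [(np.int32(2074), array([248.2, 201.5]), array([223, 175,  55,  54], dtype=int32)), (np.int32(333), array([ 90.5, 309.5]), array([ 79, 297,  26,  27], dtype=int32)), (np.int32(1036), array([353.1, 350.5]), array([329, 327,  43,  52], dtype=int32))]
redball [(np.int32(110), array([303.8, 159.5]), array([298, 154,  12,  13], dtype=int32)), (np.int32(2962), array([ 83. , 279.7]), array([ 47, 249,  88,  79], dtype=int32))]
home [245.9 203.9] unmeshed [245.5 217.1]
```

Both views put the cork at the home position. The lever ball is exactly where it was (287.2, 129.0), so the tilt is unchanged, and the gripper is clear of everything.

```bash
python3 -c "
from bench import job
print(job.hand_in())"
```

```text
the job is handed in; nothing more can be done
None
```

The dome chuck is meshed and fully home on the collar, released with the gripper clear, and handed in at about 13.5 s; the lever ball and the red look-alike measured unmoved, but I did not re-measure the domes or the slip jar.

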